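Snap the light stand's pole into its tube

TASK

Shorten the telescoping light stand: squeeze both ends of the pole's spring button flush, slide the pole into the tube until the button snaps out through the holes on both sides, then tug the pole gently back outwards (about 10 N) to prove that it is locked, and let go. Do not force the tube, and leave the other things on the table where they are.

Things in the scene. Friction and masses are not known exactly. Their poses are not given: they have to be found in the camera images.
- stand: Fixed outer half of a telescoping light stand, dark steel: base 150 x 130 x 12 mm, column, and on top a level square tube 32 mm wide, wall 3 mm, inside 26 mm, 160 mm long, its axis 130 mm above the table. Origin on the table below the tube's middle; y runs along the tube to its open mouth, x sideways across it, z up. The tube takes at most 25 N, from fingers or buttons.
- mouth (a point): Centre of the tube's open mouth, on its axis; axes as the stand. Fingers cannot enter the tube, whose side walls stand 4 mm out beyond the pole's side faces: fingers that press the buttons must leave the half nearest the mouth uncovered, so that this half goes in first.
- hole_level (a point): Point on the tube's axis, 45 mm in from the mouth, midway between its two holes: one in each side wall (facing -x and +x of the stand), 20 mm long along the tube and 20 mm high. Axes as the stand.
- button_mid (a point): Point on the pole's axis midway between its two button ends; axes as the stand, moves with the pole. The round steel ends, 16 mm across, stand 7 mm out of the pole's two side faces (38 mm over both). Each springs on its own: 2 N to start, 5.5 N to press flush. They start outside the tube, and their straight flanks stop dead on its mouth unless both are pressed flush.
- pole_grip (a point): Point on the pole's axis 75 mm outwards (+y) of button_mid: bare pole, a free place to take hold. The pole is a square aluminium bar, 24 mm wide, that slides in the tube with about 2 N friction and cannot turn or tip. From 110 to 190 mm out of button_mid it carries a collar 30 mm wide and, hung below, a light panel 120 x 80 x 14 mm. Axes as the stand.
- pole (a joint): How far the pole is out, m: 0 with the buttons centred in the holes, growing outwards; 0.045 with button centres at the mouth, 0.053 where the buttons first meet it. Once the tube covers 3 mm of the buttons it keeps them pressed; sliding on takes 5 to 12 N until they snap out in the holes, which have 2 mm play each way: locked it lies at -0.002 to 0.002.
- button_near (a joint): How far the button end on the stand's -x side is pressed in, m: 0 fully out, 0.007 flush with the pole, about 0.006 while it is under the tube wall.
- button_far (a joint): The same for the button end on the stand's +x side.
- tray: Blue plastic tray 240 x 170 x 20 mm lying on the table under the light; origin under its centre.
- jar_a: Low amber jar with a purple lid, 62 mm across and 46 mm high; origin under its centre.
- jar_b: Another such jar; origin under its centre.
- white_bottle: White plastic bottle, 60 mm across, 130 mm high; origin under its centre.
- can: Drinks can, 66 mm across, 115 mm high; origin under its centre.
- notebook: Closed notebook, 210 x 150 x 18 mm, flat on the table; origin under its centre.
- water_bottle: Tall pale water bottle, 66 mm across, 210 mm high; origin under its centre.
Mind the look-alikes: they are no part of the job. Several things have the shape of the stand; the one meant has the colours described above.

How it is judged (in metres and radians):
On the way, in this order (a step that is already met when the one before it is completed fails the run):
1. both button ends are pressed in and have gone under the mouth of the tube (value of joint each of button_near, button_far above 0.0045 m and value of joint pole below 0.0515 m), for 0.1 s.
2. both button ends have snapped out through the holes (value of joint pole between -0.0035 and 0.0035 m and value of joint each of button_near, button_far below 0.0015 m), for 0.1 s.
3. the locked pole is tugged outwards: the buttons bear on the outer edges of the holes with more than 5 N (value of joint pole between 0.0008 and 0.004 m and contact force between stand and anything else above 5 N), for 0.1 s.
At the end, for the whole second after the job is handed in: The pole is at rest within 3.5 mm of the locked position, with both button ends standing out through the tube's holes (each within 1.5 mm of fully out) (all of step 2 and velocity of joint pole between -0.01 and 0.01 m/s); the robot touches nothing.
It fails at once if the tube is pressed or struck with more than 25 N, by fingers, arm or the buttons (contact force between stand and anything else above 25 N).
It fails at once if another thing on the table is moved by more than 30 mm (distance of any of tray, jar_a, jar_b, white_bottle, can, notebook, water_bottle from where it was at the start of the episode above 0.03 m).
It also fails if it takes over 54 s, if anything falls off the work surface, if the arm or the gripper's body presses on something with over 40 N, if the wrist force passes 120 N, or if a joint passes its speed limit or range.

ROBOT

A 6-joint arm with a two-finger parallel gripper is mounted at the origin on the work surface. World frame = base frame: x ahead of the robot, y to its left, z up, the work surface at z = 0. Lengths are in mm, angles in degrees, forces in N, time in s.
With the tool pointing down it reaches from about 350 to 850 mm from the base axis. Payload 8.1 kg.
Tool frame: the origin (TCP) lies between the finger pads; the fingertips stand 11 mm ahead of it and the grasp point (between the pads) lies 8 mm behind it; z points along the fingers, y is the line along which they close (so a half turn about z gives the same grasp; the last joint's range is limited). The gripper opens to 85 mm and grips with 20 to 120 N. Pads are 22 mm wide; open, the fingers measure 114 mm over their backs; the gripper's body (76 mm by 85 mm) begins 54 mm behind the grasp point. The pads swing forward as they close: fully open they stand 13 mm farther back than shut.
Start: joints at [59.737, 7.471, 85.268, -0, 87.261, -4.893], TCP at [257.063, 542.148, 242.292] pointing down, gripper open.
Joint ranges: [-169.43, 169.43], [-51.17, 129.36], [1.28, 143.12], [-76.62, 256.62], [0, 156.53], [-152.29, 152.29]. Speed limits (degrees/s): [136.94, 136.94, 159.86, 180, 180, 180].

INTERFACE

Orientations are given as [roll, pitch, yaw] about the fixed x, y, z axes, in that order (R = Rz(yaw) Ry(pitch) Rx(roll)).
In Python, from bench import r, snapshot, get_calibration gives the robot as it stands.
- The arm moves only by the tool step_arm, never from a script. Its argument "rows" is a list of rows, each a list of 2 entries, a list of its own where there are three numbers: the shift along the tool's x, y, z in mm, then the turn about the tool's z in degrees. In form: [[[tx, ty, tz], yaw], ...]. A call has 1 to 12 rows; each row is the pose to reach, as a shift and turn from the pose commanded when the call began, along the tool's axes at that moment; what a row does not reach only later rows make up. A row lasts 1/10 s, in which the tool goes at most 50 mm and 8.59 degrees, less where a joint would pass 70% of its speed; a pose out of reach is approached as far as the arm can. A call with a gripper value outside its range is refused whole. "fingers" is the opening, from 0 (shut) to 1 (fully open), set as the call begins (left out, the last holds). The fingers move at their own pace and stop on an object; "squeeze" is the grip in N (left out, the last holds). Time passes only in rows, so rows that repeat a pose let the fingers close. It gives the time, the measured TCP pose, the force, the opening and the grip force at its end, in the units of the state.
- r.sense(): the state, without advancing time (a new reading comes with each control period).
- snapshot(name): name is "scene" or "top" or "wrist"; returns the picture (384x512x3 uint8, blue, green, red); there is no depth.
- get_calibration(name): a dict with "fovy" (degrees; the focal length in pixels is half the picture's height over the tangent of half this angle, whatever the lens; pixels are square), "cx", "cy" (the principal point, pixels), "eye" and "orientation" of the camera in the world. Camera axes: x right, y up, looking along -z (the intrinsics and any distortion apply to the point x, -y, -z); pixel columns grow to the right and rows downward; lengths in mm; the calibration is good to about 2 mm. A picture is of the moment at which its call begins: read the wrist's pose just before it. get_calibration takes no time and is no camera call; for the wrist camera it gives the pose at the moment of the call.
- r.hand_in(): hands the job in; it is judged then, once.
The state is a dict: "time": time; "joint_pos": joint angles; "qd": joint speeds; "joint_efforts": joint torques, N m; "tool_pos": TCP position; "tcp_rot": TCP orientation; "ft_force": force on the tool from outside, world axes, zero at the start; "wrist_torque": the same for the moment, N m; "finger_gap": finger opening in mm; "grip_force": force on a finger pad.
Only numpy, scipy, OpenCV 4.12 (cv2) and the standard library are available. Lean on these libraries where they do the work, as an engineer would, in place of code of your own. Each camera call takes 0.05 s, during which the arm holds its last target. There are 200 camera calls.

## Working session

There is one attempt and no reset: what is moved stays moved. The work goes in short steps, Python scripts to look and compute and a tool call to move; the robot and the scene stay as the last step left them, time stands still between calls to the robot, and variables do not carry over. Pictures are saved under pics/ and viewed, at most 10 in all, crops included, and the job is handed in when it is done.

Besides the shell and the picture viewer there is one more tool, called after ">>>" as a command line: name --argument value ..., lists and objects as JSON in quotes. step_arm: Moves the arm, as the interface text tells. Its arguments: {"type":"object","properties":{"rows":{"type":"array"},"fingers":{"type":"number"},"squeeze":{"type":"number"}},"required":["rows"]}

```bash
ls; mkdir -p pics
python3 - <<'E'
from bench import r,snapshot,get_calibration
import cv2,numpy as np
for n in("scene","top","wrist"):
    im=snapshot(n);cv2.imwrite(f"pics/{n}0.png",im);print(n,get_calibration(n))
a=cv2.imread("pics/scene0.png");b=cv2.imread("pics/top0.png")
print(r.sense())
E
```

```text
pics
scene {'fovy': 43.34216867857716, 'cx': 256.2779589080521, 'cy': 198.02222262361383, 'eye': array([1016.89677594,  647.32478229, 1456.93618261]), 'orientation': array([ 30.85938939,   0.20488174, 139.61760659])}
top {'fovy': 43.05890132055045, 'cx': 259.5585079092505, 'cy': 190.2994071302477, 'eye': array([ 258.62754365,   15.20174553, 1617.63252136]), 'orientation': array([  8.12562503,   0.12930293, -89.42071986])}
wrist {'fovy': 58.201525529603785, 'cx': 259.36859794580505, 'cy': 188.74329366779668, 'eye': array([191.40818003, 572.58204812, 373.41450642]), 'orientation': array([-16.18618755,   0.12754291,  64.61991351])}
{'time': 0.15, 'joint_pos': array([ 5.97361868e+01,  7.50653681e+00,  8.53167946e+01, -1.37359623e-03,
        8.72615094e+01, -4.89248045e+00]), 'qd': array([-0.05446056, -0.20731969, -0.25265862, -0.02743991,  0.0956488 ,
        0.04646359]), 'joint_efforts': array([ 4.54005649e-04, -5.70053387e+01, -5.01165068e+01, -2.23461184e-04,
        9.55492782e-03, -4.55502311e-05]), 'tool_pos': array([256.85866483, 541.77299995, 241.45341848]), 'tcp_rot': array([-1.79915351e+02, -5.86881371e-03,  1.54628730e+02]), 'ft_force': array([-0.28733784, -0.15396556,  0.88438773]), 'wrist_torque': array([-0.00934745,  0.03553519,  0.03812364]), 'grip_force': 0.0, 'finger_gap': 85.71599680974018}
```

View pics/scene0.png

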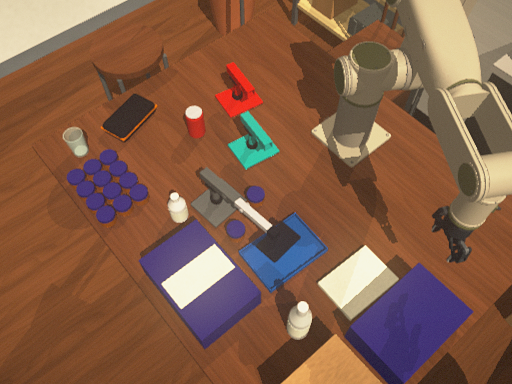

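View pics/top0.png

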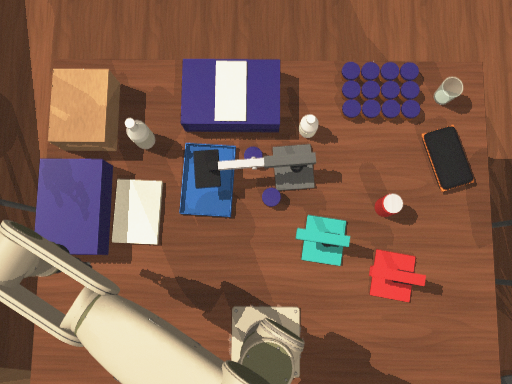

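```bash
cat > h.py <<'E'
import numpy as np,cv2
from bench import r,snapshot,get_calibration
from scipy.spatial.transform import Rotation as R
def ray(n,u,v,c=None):
    c=c or get_calibration(n);f=192/np.tan(np.radians(c['fovy']/2))
    d=R.from_euler('xyz',c['orientation'],degrees=True).apply([(u-c['cx'])/f,-(v-c['cy'])/f,-1.])
    return c['eye'],d
def onz(n,u,v,z,c=None):
    e,d=ray(n,u,v,c);return e+d*(z-e[2])/d[2]
def proj(n,p,c=None):
    c=c or get_calibration(n);f=192/np.tan(np.radians(c['fovy']/2))
    q=R.from_euler('xyz',c['orientation'],degrees=True).inv().apply(np.array(p)-c['eye'])
    return c['cx']-f*q[0]/q[2],c['cy']+f*q[1]/q[2]
E
python3 - <<'E'
from h import *
a=cv2.imread("pics/scene0.png")[155:275,180:335];b=cv2.imread("pics/top0.png")[130:230,175:330]
f=lambda x:cv2.resize(x,None,fx=5,fy=5,interpolation=cv2.INTER_CUBIC)[:,:775]
p=np.vstack([f(a)[:600],f(b)[:500]]);cv2.imwrite("pics/c1.png",cv2.resize(p,None,fx=.54,fy=.54,interpolation=cv2.INTER_AREA))
for u,v in((265,160),(315,155),(219,165)):print(onz("top",u,v,145))
E
```

```text
[563.38852918   4.82494587 145.        ]
[ 580.6116475  -149.41509644  145.        ]
[546.32732319 146.3598895  145.        ]
```

View pics/c1.png

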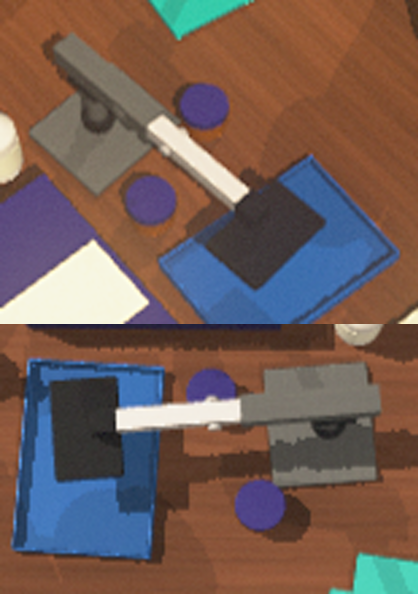

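Run:
```python
from h import *
b=cv2.imread("pics/top0.png");g=cv2.cvtColor(b,cv2.COLOR_BGR2HSV)
m=((g[...,2]>165)&(g[...,1]<60)).astype(np.uint8);m[:140]=0;m[185:]=0;m[:,:210]=0;m[:,275:]=0
v,u=np.nonzero(m);P=np.array([onz("top",x,y,142) for x,y in zip(u,v)])[:,:2]
c=P.mean(0);w,V=np.linalg.eigh(np.cov((P-c).T));d=V[:,1]*np.sign(V[1,1]);n=np.array([d[1],-d[0]])
s=(P-c)@d;t=(P-c)@n
print(len(u),c,d,"yaw",np.degrees(np.arctan2(d[1],d[0])))
for k in range(int(s.min()),int(s.max())+1,4):
    q=t[(s>=k)&(s<k+4)]
    if len(q):print(k,(c+d*k).round(1),q.min().round(1),q.max().round(1),len(q))
```

```text
382 [553.85135005  78.90379061] [-0.08694486  0.99621313] yaw 94.9878713199789
-69 [559.9  10.2] -11.5 10.7 11
-65 [559.5  14.1] -11.3 10.9 12
-61 [559.2  18.1] -10.8 11.2 8
-57 [558.8  22.1] -10.6 11.6 11
-53 [558.5  26.1] -10.3 11.9 12
-49 [558.1  30.1] -10.1 12.1 9
-45 [557.8  34.1] -19.0 15.7 13
-41 [557.4  38.1] -18.8 16.0 16
-37 [557.1  42. ] -18.5 16.2 15
-33 [556.7  46. ] -18.3 13.3 10
-29 [556.4  50. ] -11.6 13.5 12
-25 [556.  54.] -11.3 10.9 12
-21 [555.7  58. ] -11.1 11.1 9
-17 [555.3  62. ] -10.6 11.6 10
-13 [555.  66.] -10.4 11.8 12
-9 [554.6  69.9] -10.1 12.1 10
-5 [554.3  73.9] -9.6 9.2 7
-1 [553.9  77.9] -9.4 9.7 11
3 [553.6  81.9] -12.3 9.9 12
7 [553.2  85.9] -11.8 10.1 8
11 [552.9  89.9] -11.6 10.6 10
15 [552.5  93.8] -11.3 10.8 12
19 [552.2  97.8] -11.1 11.1 10
23 [551.9 101.8] -10.6 11.6 9
27 [551.5 105.8] -10.4 11.8 12
31 [551.2 109.8] -10.2 12.0 11
35 [550.8 113.8] -9.7 12.3 8
39 [550.5 117.8] -9.4 12.8 11
43 [550.1 121.7] -12.3 13.0 14
47 [549.8 125.7] -12.1 10.1 9
51 [549.4 129.7] -11.6 10.6 9
55 [549.1 133.7] -11.4 10.8 12
59 [548.7 137.7] -11.1 11.1 11
63 [548.4 141.7] -10.7 11.3 8
67 [548.  145.7] -10.4 11.5 11
71 [547.7 149.6] -10.2 -0.8 4
```

>>> step_arm --rows '[[[-40, -26, 0], 5], [[-80, -52, 0], 10], [[-120, -78, 0], 15], [[-160, -104, 0], 20], [[-200, -130, 0], 25], [[-240, -156, 0], 30], [[-280, -182, 0], 35], [[-320, -208, 0], 40], [[-360, -233, 0], 45], [[-400, -259, 0], 50], [[-440, -285, 0], 55], [[-477, -309, 0], 59]]' --fingers 1 --squeeze 20

```text
time: 1.35
tool_pos: [556.3, 56.5, 242.1]
tcp_rot: [-180.0, 0.0, 95.4]
ft_force: [0.1, 0.2, -0.5]
finger_gap: 85.4
grip_force: 0.0
```

Run:
```python
from h import *
s=r.sense();print(s['time'],s['tool_pos'],s['tcp_rot'],s['qd'].round(1))
c=get_calibration("wrist");im=snapshot("wrist");cv2.imwrite("pics/w1.png",im);print(c)
import pickle;pickle.dump(c,open("w1.pkl","wb"))
cv2.imwrite("pics/w1b.png",cv2.resize(im,None,fx=1.5,fy=1.5))
```

```text
1.35 [556.30475317  56.45006391 242.05363198] [-1.79987330e+02  5.92913574e-04  9.54041909e+01] [-39.7  27.9 -28.    0.4  -0.1  -0.8]
{'fovy': 58.201525529603785, 'cx': 259.36859794580505, 'cy': 188.74329366779668, 'eye': array([548.34212896, 127.37765573, 373.99837533]), 'orientation': array([-16.26191717,   0.0827334 ,   5.38972206])}
```

View pics/w1b.png

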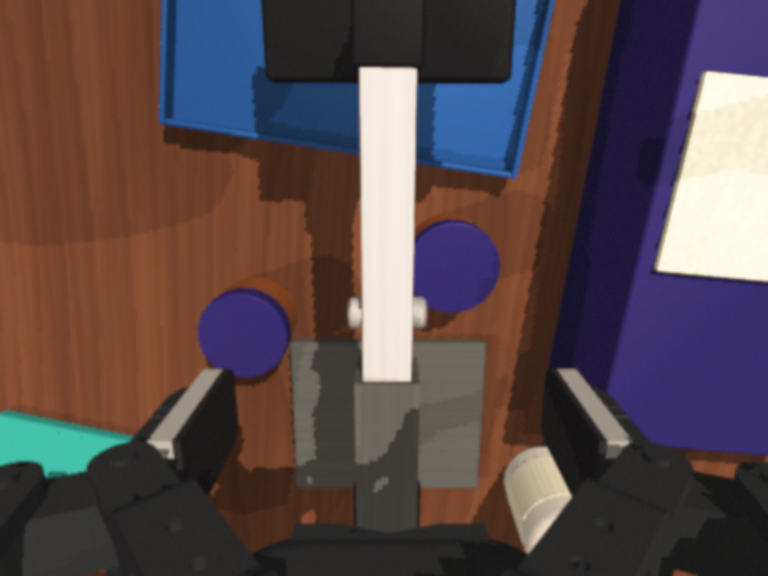

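```bash
cat > m.py <<'E'
from h import *
import pickle,sys
def meas(name):
    s=r.sense();c=get_calibration("wrist");im=snapshot("wrist");cv2.imwrite(f"pics/{name}.png",im)
    print(s['time'],s['tool_pos'].round(2),s['tcp_rot'].round(2),abs(s['qd']).max().round(2),s['finger_gap'],s['ft_force'].round(2))
    return im,c,s
if __name__=="__main__":
    snapshot("wrist");snapshot("wrist")
    im,c,s=meas("w2")
    g=cv2.cvtColor(im,cv2.COLOR_BGR2HSV)
    m=((g[...,2]>140)&(g[...,1]<60)).astype(np.uint8)
    n,l,st,ce=cv2.connectedComponentsWithStats(m)
    k=[i for i in range(1,n) if st[i,2]>20 and st[i,0]<256<st[i,0]+st[i,2] and st[i,4]>2000];print(st[k])
    m=(l==k[0])
    rows=[]
    for v in range(50,262):
        q=np.nonzero(m[v])[0]
        if len(q)and v%4==0 or (v>195 and v<222):print(v,q.min() if len(q) else None,q.max() if len(q) else None,end="; ")
        if len(q) and 60<v<185 or 225<v<245: rows.append([*onz("wrist",(q.min()+q.max())/2,v,142,c)[:2]])
    P=np.array(rows);k=np.polyfit(P[:,1],P[:,0],1);print("\nx=%.4f*y+%.2f"%tuple(k),"yaw",90-np.degrees(np.arctan(k[0])))
    print("resid",np.std(P[:,0]-np.polyval(k,P[:,1])))
E
python3 m.py
```

```text
1.5 [556.26  56.06 241.59] [-1.7993e+02  1.0000e-02  9.5380e+01] 3.28 85.51047783633501 [-0.62  0.35  0.53]
[[ 233   44   52  211 7770]]
52 240 277; 56 240 277; 60 240 277; 64 240 277; 68 240 277; 72 240 277; 76 240 277; 80 240 277; 84 240 277; 88 240 277; 92 240 276; 96 240 276; 100 240 276; 104 240 276; 108 240 276; 112 240 276; 116 240 276; 120 240 276; 124 240 276; 128 240 276; 132 241 276; 136 241 275; 140 241 275; 144 241 275; 148 241 275; 152 241 275; 156 241 275; 160 241 275; 164 241 275; 168 241 275; 172 242 275; 176 242 275; 180 242 275; 184 242 275; 188 242 275; 192 242 275; 196 242 275; 197 241 275; 198 241 276; 199 234 282; 200 234 283; 201 233 283; 202 233 283; 203 233 283; 204 233 284; 205 233 284; 206 233 284; 207 233 284; 208 233 284; 209 233 284; 210 233 284; 211 233 284; 212 233 283; 213 233 283; 214 233 283; 215 234 283; 216 234 282; 217 241 275; 218 241 274; 219 242 274; 220 242 274; 221 242 274; 224 242 274; 228 241 275; 232 241 275; 236 242 275; 240 242 274; 244 242 274; 248 242 274; 252 242 274; 
x=-0.0916*y+558.80 yaw 95.23576210323475
resid 0.16183659848451365
```

Run:
```python
from h import *
im=cv2.imread("pics/w2.png");c=get_calibration("wrist")
print("btn",onz("wrist",258.5,207.5,130,c),"L/R",onz("wrist",233,207.5,130,c),onz("wrist",284,207.5,130,c))
for v in (254.5,255.5):print("mouth",onz("wrist",258.3,v,142,c))
print(im[248:264,258])
# top camera check
print("topcam button",onz("top",222+0,0,130)[:0],proj("top",[553,0,130]))
b=cv2.imread("pics/top0.png");g=cv2.cvtColor(b,cv2.COLOR_BGR2HSV)
for v in range(150,178):print(v,[ (int(g[v,u,2])) for u in range(244,270)])
```

```text
btn [554.61650975  43.26179704 130.        ] L/R [535.64146575  41.41385143 130.        ] [573.5840288  45.1090098 130.       ]
mouth [557.63832105  10.78202089 142.        ]
mouth [557.71611615   9.96839843 142.        ]
[[220 231 242]
 [219 231 242]
 [219 230 242]
 [215 227 239]
 [199 215 229]
 [168 181 199]
 [117 127 138]
 [ 85  94 100]
 [ 90  99 105]
 [ 96 105 111]
 [ 97 107 112]
 [ 97 107 113]
 [ 97 107 112]
 [ 96 107 112]
 [ 98 107 113]
 [ 96 106 111]]
topcam button [] (np.float64(266.47978876814767), np.float64(164.2691300554835))
150 [124, 113, 129, 132, 133, 131, 133, 131, 130, 130, 130, 122, 128, 130, 130, 130, 100, 127, 136, 136, 136, 136, 137, 135, 135, 134]
151 [126, 133, 133, 131, 132, 132, 131, 129, 131, 130, 131, 132, 129, 130, 128, 131, 132, 94, 131, 139, 143, 139, 140, 140, 140, 140]
152 [117, 128, 133, 130, 132, 129, 133, 132, 131, 132, 131, 131, 130, 132, 130, 132, 130, 112, 81, 131, 132, 131, 139, 138, 138, 141]
153 [120, 136, 135, 135, 134, 132, 131, 134, 130, 130, 129, 134, 130, 131, 129, 130, 132, 133, 70, 79, 81, 76, 120, 130, 133, 132]
154 [131, 134, 134, 13
[... 2465 characters left out ...]
142, 147, 146, 145, 145, 145]
173 [140, 141, 140, 139, 137, 135, 136, 135, 134, 138, 138, 137, 139, 139, 138, 138, 141, 140, 139, 140, 142, 139, 143, 140, 142, 143]
174 [147, 148, 147, 150, 144, 145, 146, 139, 138, 141, 140, 138, 139, 141, 140, 139, 141, 140, 142, 140, 144, 140, 145, 144, 141, 144]
175 [152, 150, 149, 152, 152, 152, 151, 152, 151, 151, 148, 149, 150, 149, 150, 148, 148, 143, 142, 132, 143, 130, 142, 145, 144, 147]
176 [150, 152, 150, 150, 152, 153, 153, 151, 153, 150, 153, 153, 153, 153, 153, 155, 151, 135, 131, 132, 124, 132, 130, 122, 121, 135]
177 [138, 149, 149, 153, 152, 151, 152, 151, 152, 145, 152, 149, 141, 143, 144, 141, 130, 127, 128, 129, 80, 124, 124, 78, 77, 72]
```

>>> step_arm --rows '[[[-0.6, -2.8, 15], 0], [[-0.6, -2.8, 40], 0], [[-0.6, -2.8, 65], 0], [[-0.6, -2.8, 90], 0], [[-0.6, -2.8, 108], 0], [[-0.6, -2.8, 118], 0], [[-0.6, -2.8, 121], 0], [[-0.6, -2.8, 121], 0]]' --fingers 0.6

```text
time: 2.35
tool_pos: [552.6, 58.3, 121.2]
tcp_rot: [-180.0, -0.0, 95.7]
ft_force: [0.6, 0.4, 0.4]
finger_gap: 51.2
grip_force: 0.0
```

Run:
```python
from m import *
im,c,s=meas("w3");pickle.dump(c,open("w3.pkl","wb"))
cv2.imwrite("pics/w3b.png",cv2.resize(im[130:384,100:430],None,fx=2.3,fy=2.3,interpolation=cv2.INTER_CUBIC))
print(proj("wrist",[554.62,43.26,130],c),proj("wrist",s['tool_pos']+[0,0,8],c))
```

```text
2.35 [552.59  58.35 121.18] [-1.7998e+02 -1.0000e-02  9.5700e+01] 1.39 51.17985529255284 [0.6  0.42 0.37]
(np.float64(264.16007551899514), np.float64(306.58883174588726)) (np.float64(262.97032217650707), np.float64(272.7019315285352))
```

View pics/w3b.png

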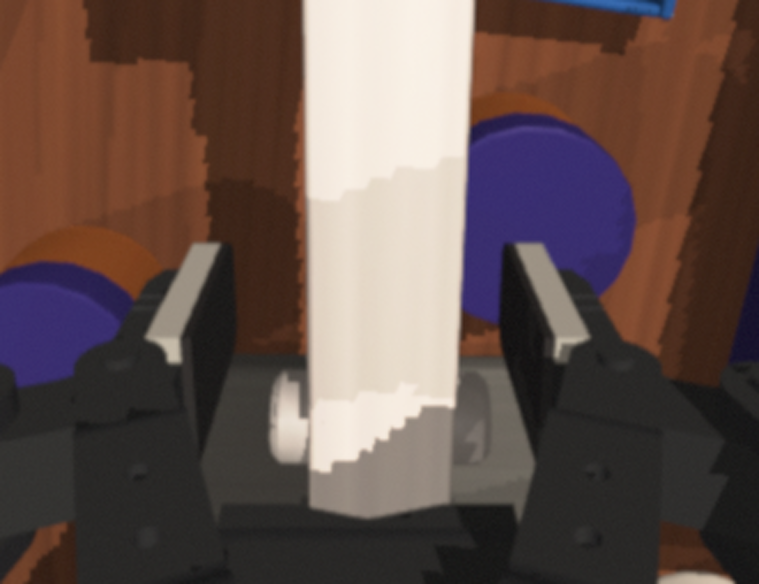

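Run:
```python
from h import *
import pickle
c=pickle.load(open("w3.pkl","rb"));p=np.array([552.59,58.35,121.18]);M=R.from_euler('xyz',[180,0,95.7],degrees=True)
for z in(11,8,6,4):
  for y in(-25.6,25.6):
    for x in(11,-11):
      q=np.array(proj("wrist",p+M.apply([x,y,z]),c));print(z,y,x,((q-[100,130])*2.3).round(0))
e=[((223+0)/2.3+100,245/2.3+130)]
for n,(a,b) in dict(btnL=(290,418),btnR=(472,418)).items():print(n,onz("wrist",a/2.3+100,b/2.3+130,130,c))
for n,(a,b) in dict(Lp=(220,243),Rp=(515,243)).items():print(n,[ (M.inv().apply(onz("wrist",a/2.3+100,b/2.3+130,z,c)-p)).round(1) for z in(110,113,116)])
```

```text
11 -25.6 11 [242. 227.]
11 -25.6 -11 [247. 328.]
11 25.6 11 [506. 228.]
11 25.6 -11 [501. 329.]
8 -25.6 11 [240. 234.]
8 -25.6 -11 [245. 336.]
8 25.6 11 [509. 234.]
8 25.6 -11 [503. 336.]
6 -25.6 11 [238. 238.]
6 -25.6 -11 [243. 342.]
6 25.6 11 [510. 238.]
6 25.6 -11 [505. 342.]
4 -25.6 11 [237. 242.]
4 -25.6 -11 [242. 347.]
4 25.6 11 [512. 242.]
4 25.6 -11 [506. 347.]
btnL [539.15373714  39.21809839 130.        ]
btnR [571.82032859  42.50707068 130.        ]
Lp [array([  7.6, -30.2,  11.2]), array([  9. , -29.6,   8.2]), array([ 10.3, -29. ,   5.2])]
Rp [array([ 7.7, 27.6, 11.2]), array([ 9. , 27. ,  8.2]), array([10.3, 26.3,  5.2])]
```

Run:
```python
import cv2,numpy as np
im=cv2.imread("pics/w3.png")[225:345,155:350].astype(float)
o=np.clip((im/255)**.45*255,0,255).astype(np.uint8)
cv2.imwrite("pics/w3c.png",cv2.resize(o,None,fx=4,fy=4,interpolation=cv2.INTER_CUBIC))
```

```text
(no output)
```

View pics/w3c.png

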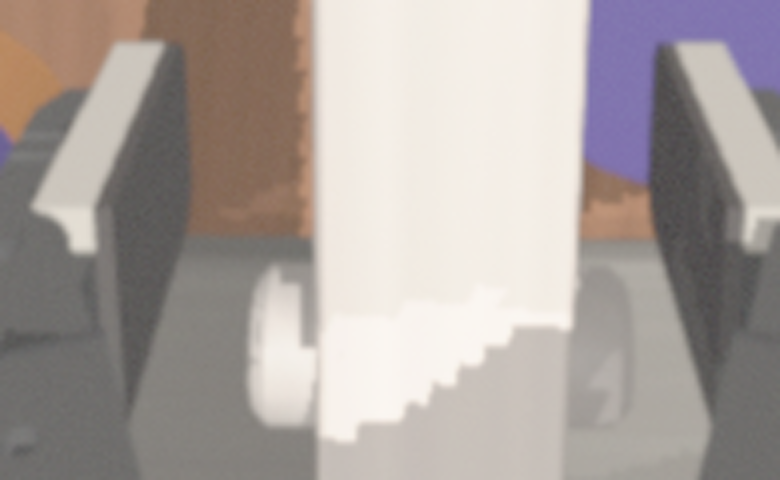

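>>> step_arm --rows '[[[-2, 1, 0], 0.2], [[-5.5, 2.1, 0], 0.4], [[-5.5, 2.1, 0], 0.4], [[-5.5, 2.1, 0], 0.4]]' --fingers 0.52

```text
time: 2.8
tool_pos: [555.9, 52.2, 121.7]
tcp_rot: [180.0, 0.0, 95.2]
ft_force: [0.4, -0.1, -0.6]
finger_gap: 44.4
grip_force: 0.0
```

Run:
```python
from m import *
im,c,s=meas("w4");pickle.dump(c,open("w4.pkl","wb"))
o=np.clip((im[225:375,155:355]/255.)**.45*255,0,255).astype(np.uint8)
cv2.imwrite("pics/w4c.png",cv2.resize(o,None,fx=4,fy=4,interpolation=cv2.INTER_CUBIC))
p=s['tool_pos'];M=R.from_euler('xyz',s['tcp_rot'],degrees=True)
for q in([-11,-12,-9],[-11,12,-9],[-11,-22,-9],[-11,22,-9],[-11,-22,7],[11,-22,7],[-12,-19,-9],[-12,19,-9]):print(q,((np.array(proj("wrist",p+M.apply(q),c))-[155,225])*4).round())
```

```text
2.8 [555.85  52.16 121.66] [179.97   0.    95.2 ] 0.3 44.44118420784606 [ 0.42 -0.1  -0.62]
[-11, -12, -9] [314. 292.]
[-11, 12, -9] [549. 292.]
[-11, -22, -9] [216. 292.]
[-11, 22, -9] [647. 292.]
[-11, -22, 7] [236. 209.]
[11, -22, 7] [229.  30.]
[-12, -19, -9] [246. 300.]
[-12, 19, -9] [617. 300.]
```

View pics/w4c.png

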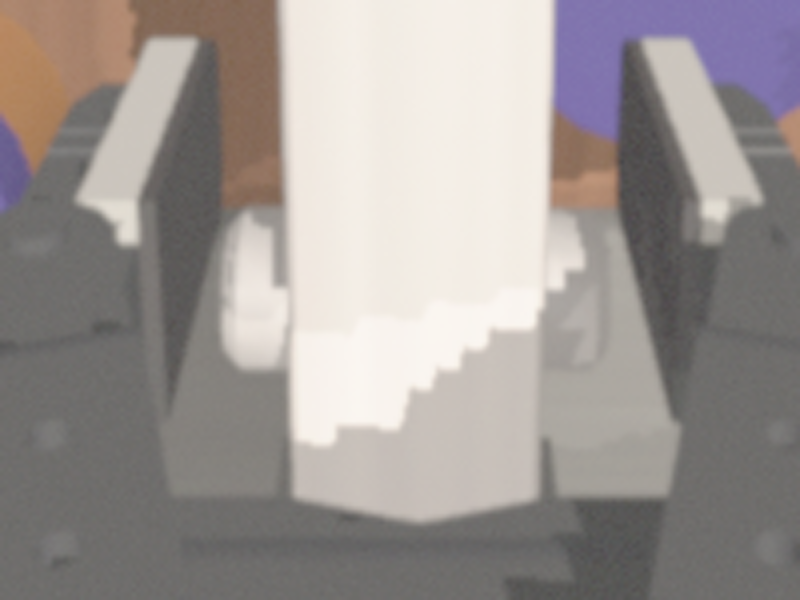

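>>> step_arm --rows '[[[1.3, -0.7, 0], 0], [[1.3, -0.7, 0], 0], [[1.3, -0.7, 0], 0]]'

```text
time: 3.15
tool_pos: [554.7, 53.8, 121.2]
tcp_rot: [-180.0, 0.0, 95.2]
ft_force: [-0.3, 0.0, -0.1]
finger_gap: 44.6
grip_force: 0.0
```

>>> step_arm --rows '[[[0, 0, 0], 0], [[0, 0, 0], 0], [[0, 0, 0], 0], [[0, 0, 0], 0], [[0, 0, 0], 0], [[0, 0, 0], 0]]' --fingers 0 --squeeze 20

```text
time: 3.75
tool_pos: [555.5, 53.8, 122.1]
tcp_rot: [179.9, -0.0, 95.2]
ft_force: [1.3, 1.4, 5.2]
finger_gap: 23.8
grip_force: 23.8
```

Run:
```python
from m import *
im,c,s=meas("w5");print(s['grip_force'])
o=np.clip((im[205:384,155:355]/255.)**.45*255,0,255).astype(np.uint8)
cv2.imwrite("pics/w5c.png",cv2.resize(o,None,fx=3.3,fy=3.3,interpolation=cv2.INTER_CUBIC))
```

```text
3.75 [555.46  53.78 122.08] [179.9   -0.    95.23] 0.06 23.840791878399436 [1.25 1.43 5.18]
23.805373877294187
```

View pics/w5c.png

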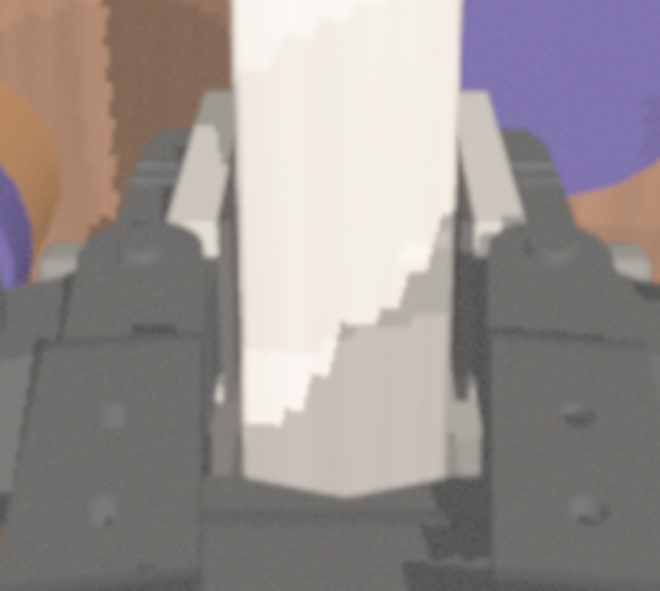

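>>> step_arm --rows '[[[-2, 0, 0], 0], [[-4, 0, 0], 0], [[-6, 0, 0], 0], [[-8, 0, 0], 0], [[-10, 0, 0], 0], [[-12, 0, 0], 0], [[-14, 0, 0], 0], [[-16, 0, 0], 0], [[-18, 0, 0], 0], [[-20, 0, 0], 0], [[-22, 0, 0], 0], [[-22, 0, 0], 0]]'

```text
time: 5.0
tool_pos: [557.5, 31.7, 122.1]
tcp_rot: [179.9, 0.0, 95.2]
ft_force: [1.7, 2.2, 6.5]
finger_gap: 23.6
grip_force: 23.8
```

>>> step_arm --rows '[[[-1, 0, 0], 0], [[-2, 0, 0], 0], [[-3, 0, 0], 0], [[-4, 0, 0], 0], [[-5, 0, 0], 0], [[-5, 0, 0], 0]]'

```text
time: 5.6
tool_pos: [557.9, 26.9, 122.1]
tcp_rot: [179.9, -0.0, 95.2]
ft_force: [1.3, 1.4, 6.0]
finger_gap: 23.8
grip_force: 23.8
```

>>> step_arm --rows '[[[-0.7, 0, 0], 0], [[-1.4, 0, 0], 0], [[-2, 0, 0], 0], [[-2.5, 0, 0], 0], [[-2.5, 0, 0], 0]]'

```text
time: 6.1
tool_pos: [558.1, 24.5, 122.1]
tcp_rot: [179.9, -0.0, 95.2]
ft_force: [1.1, 2.2, 5.8]
finger_gap: 23.7
grip_force: 23.9
```

Run:
```python
from m import *
im,c,s=meas("w6")
t=snapshot("top");cv2.imwrite("pics/t6.png",t)
g=cv2.cvtColor(im,cv2.COLOR_BGR2HSV);print([(v,im[v,256+4].tolist()) for v in range(330,384,3)])
# collar/pole boundary in wrist image
print([(v,int(g[v,257,2])) for v in range(0,120,4)])
```

```text
6.1 [558.1  24.5 122.1] [ 1.7991e+02 -1.0000e-02  9.5230e+01] 0.11 23.695294705073206 [1.07 2.21 5.8 ]
[(330, [55, 60, 62]), (333, [54, 61, 64]), (336, [54, 60, 63]), (339, [55, 60, 64]), (342, [56, 61, 64]), (345, [55, 60, 63]), (348, [56, 61, 64]), (351, [55, 61, 64]), (354, [53, 58, 60]), (357, [38, 40, 41]), (360, [32, 32, 34]), (363, [36, 34, 36]), (366, [39, 39, 41]), (369, [39, 41, 41]), (372, [37, 38, 40]), (375, [38, 39, 40]), (378, [37, 38, 39]), (381, [37, 39, 39])]
[(0, 247), (4, 247), (8, 247), (12, 247), (16, 247), (20, 247), (24, 247), (28, 247), (32, 247), (36, 247), (40, 247), (44, 247), (48, 247), (52, 247), (56, 247), (60, 247), (64, 247), (68, 247), (72, 247), (76, 247), (80, 247), (84, 247), (88, 246), (92, 246), (96, 246), (100, 246), (104, 246), (108, 246), (112, 246), (116, 246)]
```

Run:
```python
from h import *
im=cv2.imread("pics/w6.png");c=get_calibration("wrist");s=r.sense();p=s['tool_pos'];M=R.from_euler('xyz',s['tcp_rot'],degrees=True)
for u in(250,262):print([(v,int(im[v,u,1])) for v in range(286,332,2)])
for v in (290,294,298,302,306,310,314,318,322,326):print(v,M.inv().apply(onz("wrist",258,v,142,c)-p).round(1))
```

```text
[(286, 213), (288, 214), (290, 215), (292, 214), (294, 215), (296, 214), (298, 214), (300, 214), (302, 213), (304, 213), (306, 213), (308, 214), (310, 225), (312, 230), (314, 230), (316, 224), (318, 139), (320, 109), (322, 105), (324, 65), (326, 42), (328, 45), (330, 57)]
[(286, 219), (288, 219), (290, 219), (292, 219), (294, 219), (296, 219), (298, 219), (300, 219), (302, 205), (304, 200), (306, 182), (308, 141), (310, 138), (312, 138), (314, 137), (316, 137), (318, 134), (320, 114), (322, 106), (324, 67), (326, 43), (328, 45), (330, 58)]
290 [ -0.3  -1.9 -19.9]
294 [ -2.   -2.  -19.9]
298 [ -3.7  -2.  -19.9]
302 [ -5.4  -2.  -19.9]
306 [ -7.2  -2.  -19.9]
310 [ -8.9  -2.  -19.9]
314 [-10.7  -2.  -19.9]
318 [-12.4  -2.  -19.9]
322 [-14.2  -2.  -19.9]
326 [-16.   -2.  -19.9]
```

>>> step_arm --rows '[[[0, 0, 0], 0], [[0, 0, 0], 0], [[0, 0, 0], 0], [[0, 0, 0], 0]]' --fingers 0.6

```text
time: 6.6
tool_pos: [557.0, 24.2, 120.8]
tcp_rot: [-179.9, -0.0, 95.2]
ft_force: [-0.1, -0.1, -0.1]
finger_gap: 51.3
grip_force: 0.0
```

Run:
```python
from m import *
im,c,s=meas("w7")
o=np.clip((im[205:384,155:355]/255.)**.45*255,0,255).astype(np.uint8)
cv2.imwrite("pics/w7c.png",cv2.resize(o,None,fx=3.3,fy=3.3,interpolation=cv2.INTER_CUBIC))
```

```text
6.6 [557.03  24.23 120.8 ] [-179.94   -0.     95.23] 0.26 51.32873909447153 [-0.15 -0.06 -0.12]
```

View pics/w7c.png

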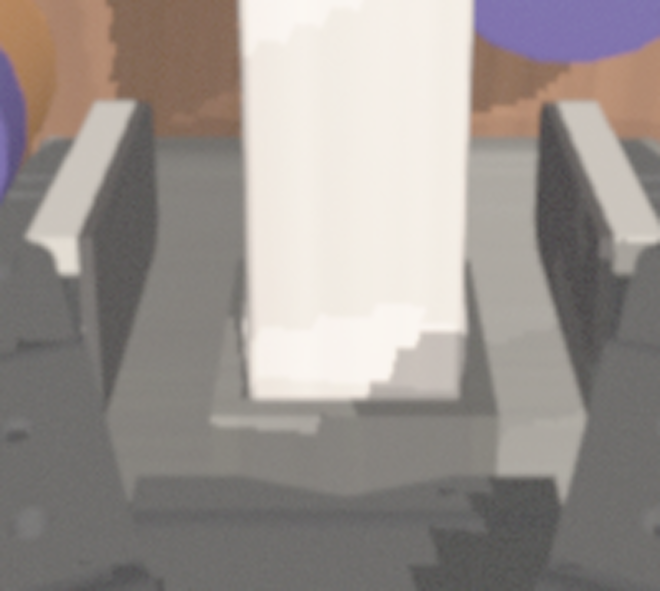

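>>> step_arm --rows '[[[12, 0.8, 0], 0], [[28, 0.8, 0], 0], [[44, 0.8, 0], 0], [[56, 0.8, 0], 0], [[60, 0.8, 0], 0], [[60, 0.8, 0], 0], [[60, 0.8, 0], 0]]'

```text
time: 7.35
tool_pos: [552.8, 84.1, 121.3]
tcp_rot: [180.0, 0.0, 95.3]
ft_force: [-0.3, 0.4, -0.3]
finger_gap: 51.0
grip_force: 0.0
```

>>> step_arm --rows '[[[0, 0, 0], 0], [[0, 0, 0], 0], [[0, 0, 0], 0], [[0, 0, 0], 0], [[0, 0, 0], 0], [[0, 0, 0], 0]]' --fingers 0 --squeeze 20

```text
time: 7.95
tool_pos: [552.8, 83.6, 121.3]
tcp_rot: [-180.0, 0.0, 95.2]
ft_force: [-1.0, -3.9, 2.1]
finger_gap: 23.7
grip_force: 23.8
```

>>> step_arm --rows '[[[-1, 0, 0], 0], [[-2, 0, 0], 0], [[-4, 0, 0], 0], [[-6, 0, 0], 0], [[-8, 0, 0], 0], [[-10, 0, 0], 0]]'

```text
time: 8.55
tool_pos: [553.5, 76.0, 121.3]
tcp_rot: [180.0, -0.2, 95.3]
ft_force: [-2.5, 7.6, 2.9]
finger_gap: 23.8
grip_force: 23.9
```

>>> step_arm --rows '[[[-2, 0, 0], 0], [[-4, 0, 0], 0], [[-6, 0, 0], 0], [[-8, 0, 0], 0], [[-10, 0, 0], 0], [[-12, 0, 0], 0], [[-14, 0, 0], 0], [[-16, 0, 0], 0], [[-18, 0, 0], 0], [[-20, 0, 0], 0], [[-22, 0, 0], 0]]'

```text
time: 9.65
tool_pos: [555.5, 54.0, 121.4]
tcp_rot: [-180.0, -0.2, 95.3]
ft_force: [-3.4, 8.5, 3.1]
finger_gap: 23.9
grip_force: 24.0
```

```bash
cat > n.py <<'E'
from m import *
im,c,s=meas(sys.argv[1]);p=s['tool_pos'];M=R.from_euler('xyz',s['tcp_rot'],degrees=True)
g=im[...,1].astype(int)
for u in(250,265):
    col=g[:,u];d=np.abs(np.diff(col));print(u,[(int(v),int(col[v]),int(col[v+1])) for v in np.nonzero(d>25)[0]])
for v in(20,40,60,330,345,360):print(v,[M.inv().apply(onz("wrist",258,v,z,c)-p).round(1)[0] for z in(142,145)])
E
python3 n.py w8
```

```text
9.65 [555.47  54.03 121.37] [-1.800e+02 -1.600e-01  9.527e+01] 2.05 23.927192892092933 [-3.36  8.55  3.06]
250 [(182, 37, 68), (183, 68, 158), (184, 158, 237), (319, 247, 221), (320, 221, 179), (352, 158, 124), (353, 124, 82)]
265 [(182, 42, 106), (183, 106, 205), (184, 205, 245), (304, 237, 209), (305, 209, 176), (353, 157, 119), (354, 119, 74)]
20 [np.float64(90.7), np.float64(90.2)]
40 [np.float64(85.2), np.float64(84.9)]
60 [np.float64(79.6), np.float64(79.4)]
330 [np.float64(-17.2), np.float64(-14.8)]
345 [np.float64(-24.0), np.float64(-21.5)]
360 [np.float64(-31.1), np.float64(-28.3)]
```

>>> step_arm --rows '[[[-1.5, 0, 0], 0], [[-3, 0, 0], 0], [[-4.5, 0, 0], 0], [[-6, 0, 0], 0], [[-7.5, 0, 0], 0], [[-9, 0, 0], 0], [[-10, 0, 0], 0], [[-11, 0, 0], 0], [[-12, 0, 0], 0], [[-13, 0, 0], 0]]'

```text
time: 10.7
tool_pos: [556.6, 41.1, 121.4]
tcp_rot: [-180.0, -0.2, 95.3]
ft_force: [-2.6, 8.2, 3.2]
finger_gap: 23.5
grip_force: 24.0
```

>>> step_arm --rows '[[[-0.5, 0, 0], 0], [[-1, 0, 0], 0], [[-1.5, 0, 0], 0], [[-2, 0, 0], 0]]'

```text
time: 11.1
tool_pos: [557.0, 37.4, 121.3]
tcp_rot: [-180.0, -0.0, 95.2]
ft_force: [-4.2, 1.2, 4.1]
finger_gap: 23.5
grip_force: 24.1
```

>>> step_arm --rows '[[[0, 0, 0], 0], [[0, 0, 0], 0], [[1, 0, 0], 0], [[2, 0, 0], 0]]'

```text
time: 11.5
tool_pos: [556.9, 38.8, 121.4]
tcp_rot: [-180.0, 0.0, 95.2]
ft_force: [-5.2, -1.8, 5.7]
finger_gap: 24.1
grip_force: 24.2
```

>>> step_arm --rows '[[[0.5, 0, 0], 0], [[1, 0, 0], 0], [[1, 0, 0], 0]]'

```text
time: 11.8
tool_pos: [556.8, 39.3, 121.3]
tcp_rot: [-180.0, 0.1, 95.2]
ft_force: [-4.0, -5.4, 5.2]
finger_gap: 23.7
grip_force: 24.2
```

Resistance is building at the outer edge; tug a little further.

>>> step_arm --rows '[[[0.5, 0, 0], 0], [[1, 0, 0], 0], [[1, 0, 0], 0]]'

```text
time: 12.1
tool_pos: [556.8, 39.5, 121.4]
tcp_rot: [-180.0, 0.2, 95.2]
ft_force: [-3.8, -8.8, 4.3]
finger_gap: 23.6
grip_force: 24.1
```

>>> step_arm --rows '[[[0.3, 0, 0], 0], [[0.5, 0, 0], 0], [[0.5, 0, 0], 0], [[0.5, 0, 0], 0]]'

```text
time: 12.5
tool_pos: [556.8, 39.5, 121.4]
tcp_rot: [-180.0, 0.2, 95.2]
ft_force: [-4.5, -11.5, 3.9]
finger_gap: 23.3
grip_force: 24.1
```

>>> step_arm --rows '[[[0, 0, 0], 0], [[-1, 0, 0], 0], [[-2, 0, 0], 0], [[-2.5, 0, 0], 0], [[-2.5, 0, 0], 0]]'

```text
time: 13.0
tool_pos: [556.8, 39.2, 121.4]
tcp_rot: [-180.0, 0.0, 95.2]
ft_force: [-4.0, -0.9, 4.8]
finger_gap: 23.3
grip_force: 24.2
```

>>> step_arm --rows '[[[0, 0, 0], 0], [[0, 0, 0], 0], [[0, 0, 0], 0], [[0, 0, 0], 0], [[0, 0, 0], 0]]' --fingers 0.8

```text
time: 13.5
tool_pos: [556.9, 39.3, 121.2]
tcp_rot: [180.0, 0.0, 95.2]
ft_force: [0.5, 0.2, -0.5]
finger_gap: 68.2
grip_force: 0.0
```

>>> step_arm --rows '[[[0, 0, -10], 0], [[0, 0, -30], 0], [[0, 0, -55], 0], [[0, 0, -80], 0], [[0, 0, -100], 0], [[0, 0, -110], 0], [[0, 0, -110], 0], [[0, 0, -110], 0]]'

```text
time: 14.3
tool_pos: [556.6, 39.3, 230.7]
tcp_rot: [-180.0, -0.0, 95.2]
ft_force: [-0.1, -0.8, -0.0]
finger_gap: 68.2
grip_force: 0.0
```

Run:
```python
from m import *
im,c,s=meas("w9");t=snapshot("scene")
a=np.clip((im/255.)**.6*255,0,255).astype(np.uint8);b=np.clip((t[150:290,170:340]/255.)**.6*255,0,255).astype(np.uint8)
b=cv2.resize(b,None,fx=2.35,fy=2.35);o=np.zeros((384,800,3),np.uint8);o[:,:400]=a[:,56:456];o[:b.shape[0],400:400+b.shape[1]]=b[:384,:400];cv2.imwrite("pics/w9c.png",o)
```

```text
14.3 [556.61  39.31 230.65] [-179.96   -0.     95.23] 1.07 68.20126667614485 [-0.07 -0.79 -0.02]
```

View pics/w9c.png

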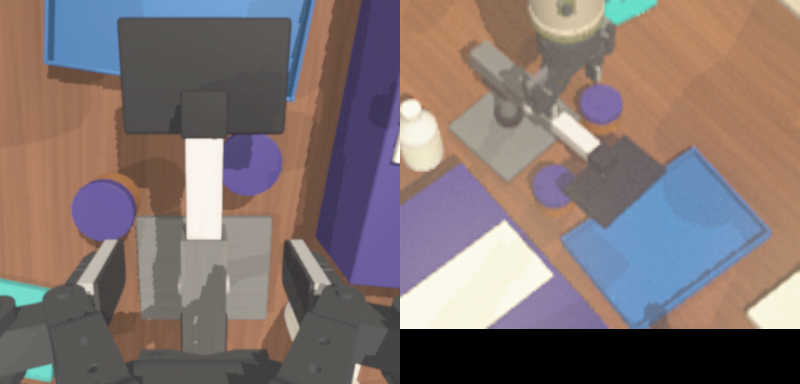

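The wrist view shows the button ends standing out on both sides of the tube, at about (182,284) and (228,284) in the picture. The gripper is clear of the stand.

```bash
python3 -c "
from bench import r
print(r.hand_in())"
```

```text
the job is handed in; nothing more can be done
None
```

The pole is pushed in and locked with both button ends out through the holes. It held a tug of about 11 N, then I let go and handed the job in at about 14 s; the hand-in returned no verdict.

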